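Unlock the gauge case and lay its lid open

TASK

Take the red key from its wooden stand, push it fully home in the brass lock in front of the blue gauge case (its post never sits quite in the same place, so feel for the slot), and turn it clockwise a quarter turn as far as it goes, so that the red tongue swings off the lid. Leave the key in the lock, lift the lid by its orange handle and ease it over until it rests open on its stop, never letting it drop or slam. Leave the valve, the copper tee and the wrench where they are.

Things in the scene. Friction and masses are not known exactly. Their poses are not given: they have to be found in the camera images.
- case: Blue steel case fixed to the table: 125 mm deep (x), 244 mm wide (y), walls 88 mm high; closed lid's top at 96 mm. Origin: centre of the underside; x points from the front to the hinge side, z up. In front of it (-x), towards its -y end, a fixed grey post 52 x 52 x 80 mm carries the lock: a brass barrel 36 x 36 mm, its flat top 104 mm above the table, on a dark collar 51 mm across.
- lid (a joint): Angle of the lid (rad): 0 shut, grows as it opens upward, 1.85 on its stop, leaning 0.28 rad past vertical. Lid about 0.4 kg with a nearly free hinge: it falls shut before 1.57 and falls on to the stop after it, so it must be held all the way. While the lock's tongue is over it, it cannot rise.
- handle (a point): Middle of the orange handle bar on the lid's front edge. The bar is round, 10 mm thick, 90 mm long, parallel to the hinge (case y), and stands 42 mm clear of the lid's front edge on two 10 mm arms; shut, it lies 92 mm above the table. It turns with the lid: the point's frame equals the case's when shut. Free space between bar and case front: 37 mm.
- hinge (a point): Point on the fixed hinge axis (lid's far edge) level with the handle's middle along y. Axes as the case; the hinge axis is y. The bar's middle moves on a circle about it: radius 169 mm, starting 4 mm higher than the hinge towards -x and rising.
- lock_place (a point): Nominal centre of the key slot's mouth, fixed to the case, axes as the case. The post is bolted in slotted holes: the real slot lies on the case's y line through this point but up to 7 mm to either side, differently each time and not reported: find it by touch or by looking. Slot 16.5 x 7.5 mm, slight 0.7 mm chamfer, straight down 24 mm; its long side lies along the case's x at lock 0.
- lock (a joint): Turn of the lock barrel with slot and red tongue (rad): 0 = tongue along the case's x, over the lid; starts at 0 to 0.3; grows clockwise seen from above to its stop at 1.57, tongue along the case front, clear of the lid. Stays where it is left; turning takes about 0.06 N m. Tongue 14 mm wide, reaching 45 mm from the axis, top 1 mm below the slot's mouth.
- key: Red-bowed steel key, 90 g, standing upright in its stand. Origin: centre of the blade's lower end, z up along the key. Blade 14 mm (x) x 6 mm (y), 20 mm long; then a collar 26 x 18 x 4 mm that stops on the barrel's top when the key is fully home; then the red bow, a flat tab 36 mm (x) x 10 mm (y, grip across this) x 40 mm high, top at 64 mm. The same after a half turn about z.
- stand: Wooden block 75 x 75 x 30 mm fixed to the table, origin at the centre of its underside. The key stands in its slot (17 x 9 mm), collar resting on the block's top, key tip 10 mm above the table. It may be on the left or on the right.
- valve: Bystander: brass valve with red handwheel, 112 mm high, 68 mm across, origin at the centre of its foot; on the other side of the case from the stand. Leave alone.
- tee: Bystander: copper pipe tee, 75 mm long, 64 mm high. Origin at the centre of its underside. Leave alone.
- wrench: Bystander: wrench 200 mm long lying flat. Leave alone.

How it is judged:
On the way, in this order (a step that is already met when the one before it is completed fails the run):
1. the key is fully home in the lock, before the lock is turned (height (world z) of key below 0.087 m and horizontal distance between key and lock_place below 0.012 m and angle between key's own z axis and vertical below 0.15 rad and value of joint lock below 0.5 rad), for 0.1 s.
2. the lock is turned a quarter turn with the key in it (height (world z) of key below 0.09 m and horizontal distance between key and lock_place below 0.012 m and angle between key's own z axis and vertical below 0.15 rad and value of joint lock above 1.4 rad), for 0.1 s.
3. the lid lies open on its stop (value of joint lid above 1.79 rad), for 0.2 s.
At the end, for the whole second after the job is handed in: The lid rests open on its stop (above 1.79 of 1.85 rad), at rest; the lock is still turned (above 1.4 of 1.57 rad), the key upright in it (tip below 90 mm, within 12 mm of lock_place); the bystanders are within 30 mm of where they were (all of step 2 and value of joint lid above 1.79 rad and velocity of joint lid below 0.1 rad/s); the robot touches nothing.
It fails at once if the lid was let drop or slam (faster than 2 rad/s) (velocity of joint lid above 2 rad/s or velocity of joint lid below -2 rad/s).
It fails at once if a bystander was disturbed (moved more than 30 mm) (distance of any of valve, tee, wrench from where it was at the start of the episode above 0.03 m).
It also fails if it takes over 72 s, if anything falls off the work surface, if the arm or the gripper's body presses on something with over 40 N, if the wrist force passes 120 N, or if a joint passes its speed limit or range.

ROBOT

A 6-joint arm with a two-finger parallel gripper is mounted at the origin on the work surface. World frame = base frame: x ahead of the robot, y to its left, z up, the work surface at z = 0. Lengths are in m, angles in rad, forces in N, time in s.
With the tool pointing down it reaches from about 0.35 to 0.8 m from the base axis. Payload 7.3 kg.
Tool frame: the origin (TCP) lies between the finger pads; the fingertips stand 14 mm ahead of it and the grasp point (between the pads) lies 5 mm behind it; z points along the fingers, y is the line along which they close (so a half turn about z gives the same grasp; the last joint's range is limited). The gripper opens to 85 mm and grips with 20 to 120 N. Pads are 22 mm wide; open, the fingers measure 114 mm over their backs; the gripper's body (76 mm by 85 mm) begins 54 mm behind the grasp point. The pads swing forward as they close: fully open they stand 13 mm farther back than shut.
Start: joints at [-1.489, 0.342, 1.524, -0, 1.275, -0.146], TCP at [0.119, -0.511, 0.245] pointing down, gripper open.
Joint ranges: [-2.53, 2.53], [-0.77, 2.02], [0.04, 2.7], [-1, 4.14], [0.28, 2.66], [-3.11, 3.11]. Speed limits (rad/s): [2.57, 2.57, 3.14, 3.14, 3.14, 3.14].

INTERFACE

Orientations are given as a rotation vector (axis times angle).
In Python, from plant import manip gives the robot as it stands. Calls block until the motion is done:
- manip.movep(position, orientation): joint-space move of the TCP to a pose.
- manip.movel(position, ori=None, vel=0.15): straight line of the TCP; ori=None keeps the orientation; vel is the mean speed in m/s.
- manip.set_joints(angles): joint-space move.
- manip.grip(opening): opening from 0.0 (shut) to 1.0 (fully open); the grip force is fixed at half the most; returns when the fingers have stopped.
- manip.hold(seconds).
- manip.ik(position, orientation): joint angles nearest the present ones, or None.
- manip.capture(name): name is "scene" or "top" or "wrist"; returns a dict with "pixels" (480x640x3 uint8, blue, green, red), "mtx" (3x3 intrinsics, pixels), "world_from_camera" (4x4, takes a point from camera to world coordinates); the wrist camera has in their place "hand_eye" (4x4, takes a point from camera to tool coordinates, whose origin is the TCP and whose axes are the flange's). Camera axes: x right, y down, z forward; pixel columns grow to the right and rows downward; lengths in m; the calibration is good to about 2 mm. A picture is of the moment at which its call begins: read the wrist's pose just before it. There is no depth.
A pose or a line that the arm cannot do raises manip.PlanningError and nothing moves.
- manip.sign_off(): hands the job in; it is judged then, once.
Readings, each from a call of its own:
- manip.current_t(): time.
- manip.current_joints(): joint angles.
- manip.current_qd(): joint speeds.
- manip.current_effort(): joint torques, N m.
- manip.current_position(): TCP position.
- manip.current_eef_rot(): TCP orientation.
- manip.current_wrist_force(): force on the tool from outside, world axes, zero at the start.
- manip.current_ft_torque(): the same for the moment, N m.
- manip.current_opening(): opening from 0.0 (shut) to 1.0 (fully open).
- manip.current_grip_force(): force on a finger pad.
Only numpy, scipy, OpenCV 4.12 (cv2) and the standard library are available. Lean on these libraries where they do the work, as an engineer would, in place of code of your own. Each camera call takes 0.05 s, during which the arm holds its last target. There are 200 camera calls.

## Working session

There is one attempt and no reset: what is moved stays moved. The work goes in short steps, each a Python script; the robot and the scene stay as the last script left them, time stands still between calls to the robot, and variables do not carry over. Pictures are saved under pics/ and viewed, at most 10 in all, crops included, and the job is handed in when it is done.

```bash
mkdir -p pics; ls
python3 - <<'E'
from plant import manip
import cv2,pickle,numpy as np
d={}
for n in("scene","top"):
    c=manip.capture(n); d[n]=c; cv2.imwrite(f"pics/{n}0.png",c["pixels"])
pickle.dump(d,open("d0.pkl","wb"))
print(manip.current_t(),manip.current_eef_rot(),manip.current_opening())
for n in d: print(d[n]["mtx"].round(1).tolist(),d[n]["world_from_camera"].round(3).tolist())
E
```

```text
pics
0.1 [-3.11990790e+00 -3.56836928e-01 -4.46035663e-05] 0.996723987320803
[[554.8, 0.0, 312.9], [0.0, 554.8, 246.2], [0.0, 0.0, 1.0]] [[-0.797, 0.456, -0.396, 1.023], [0.604, 0.597, -0.528, 0.62], [-0.005, -0.66, -0.751, 0.938], [0.0, 0.0, 0.0, 1.0]]
[[616.2, 0.0, 317.6], [0.0, 616.2, 237.1], [0.0, 0.0, 1.0]] [[0.006, -0.994, 0.113, 0.405], [-1.0, -0.006, 0.006, 0.013], [-0.005, -0.113, -0.994, 1.644], [0.0, 0.0, 0.0, 1.0]]
```

View pics/scene0.png

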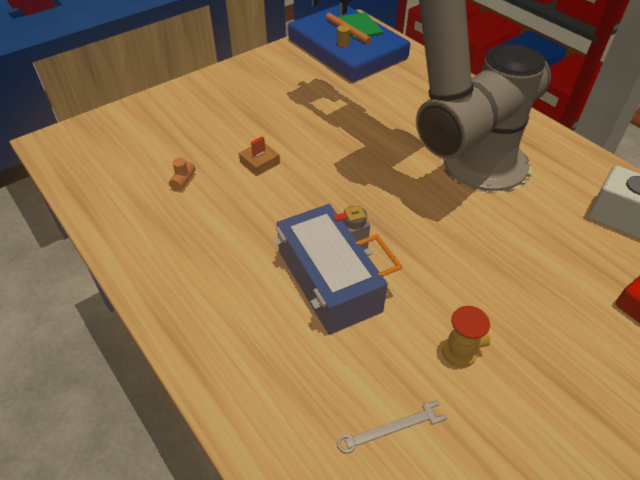

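View pics/top0.png

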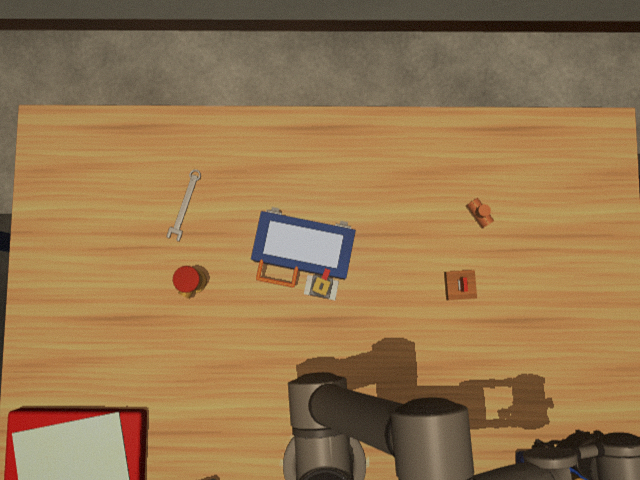

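The scene view shows the key in its stand at (259,150), lock at (355,215), handle at (385,252) and tee at (181,172). The top view shows the stand at (461,285), key at (463,285), lock at (322,287), handle bar from (257,282) to (297,286), and the case at (303,243).

```bash
cat > h.py <<'E'
import numpy as np,cv2,pickle
from scipy.spatial.transform import Rotation as R
from plant import manip
def ray(c,p):
    v=np.linalg.inv(c["mtx"])@[p[0],p[1],1.]; T=c["T"] if "T" in c else c["world_from_camera"]
    return T[:3,3],T[:3,:3]@v/np.linalg.norm(v)
def plane(c,p,z):
    o,d=ray(c,p); return o+d*(z-o[2])/d[2]
def tri(obs):   # least-squares crossing of rays
    A=np.zeros((3,3));b=np.zeros(3);L=[]
    for c,p in obs:
        o,d=ray(c,p);P=np.eye(3)-np.outer(d,d);A+=P;b+=P@o;L.append((P,o))
    x=np.linalg.solve(A,b); return x,max(np.linalg.norm(P@(x-o)) for P,o in L)
def down(yaw): # tool z down, tool y axis (closing line) at world angle yaw
    y=np.array([np.cos(yaw),np.sin(yaw),0]);z=np.array([0,0,-1.]);return R.from_matrix(np.c_[np.cross(y,z),y,z]).as_rotvec()
def wrist(name=None):
    T=np.eye(4);T[:3,3]=manip.current_position();T[:3,:3]=R.from_rotvec(manip.current_eef_rot()).as_matrix()
    c=manip.capture("wrist");c["T"]=T@c["hand_eye"]
    if name: cv2.imwrite(f"pics/{name}.png",c["pixels"]);pickle.dump(c,open(name+".pkl","wb"))
    return c
def mask(c,lo,hi): return cv2.inRange(cv2.cvtColor(c["pixels"],cv2.COLOR_BGR2HSV),lo,hi)
def red(c): return mask(c,(0,150,70),(6,255,255))|mask(c,(174,150,70),(180,255,255))
def blobs(m,amin=15):
    n,l,s,ce=cv2.connectedComponentsWithStats(m)
    return [(ce[i].round(1).tolist(),s[i].tolist(),cv2.minAreaRect(np.argwhere(l==i)[:,::-1].astype(np.float32))) for i in range(1,n) if s[i,4]>=amin]
E
python3 - <<'E'
from h import *
d=pickle.load(open("d0.pkl","rb"))
t,s=d["top"],d["scene"]
for n in d:
    print(n,[(b[0],b[1][4]) for b in blobs(red(d[n]))])
    print(' orange',[(b[0],b[1]) for b in blobs(mask(d[n],(7,200,150),(16,255,255)))])
print("stand",plane(t,(461,285),.03),"key",tri([(t,(463,284)),(s,(259,147))]))
print("lock",plane(t,(322,287),.104),tri([(t,(322,287)),(s,(355,213))]))
print("bar",plane(t,(257,282),.092),plane(t,(297,286),.092),tri([(t,(277,284)),(s,(392,257))]))
cs=[plane(t,p,.096) for p in((263,211),(355,229),(345,278),(252,260))];print("case",np.round(cs,3).tolist())
print("hand_eye",manip.capture("wrist")["hand_eye"].round(3).tolist())
for p in ((461,285),(322,287)):
    q=plane(t,p,.3);
E
```

```text
scene [([31.9, 4.9], 438), ([400.9, 14.8], 225), ([486.0, 33.3], 2018), ([544.6, 1.0], 45), ([578.5, 62.2], 4366), ([414.1, 24.0], 407), ([257.0, 139.9], 24), ([340.2, 216.4], 72), ([630.9, 299.5], 620), ([470.8, 321.2], 844)]
 orange [([383.7, 253.6], [357, 235, 45, 40, 293])]
top [([185.7, 278.7], 534), ([325.5, 273.9], 56), ([465.0, 284.0], 52), ([35.8, 428.8], 1702), ([132.1, 440.9], 1105)]
 orange []
stand [ 0.46459643 -0.3528702   0.03      ] key (array([ 0.46482801, -0.35154685,  0.0532903 ]), np.float64(0.0019158846460579058))
lock [0.45472495 0.01003231 0.104     ] (array([0.45448344, 0.0103699 , 0.10059711]), np.float64(0.0004923156722966861))
bar [0.4666321  0.17355461 0.092     ] [0.45722633 0.07283148 0.092     ] (array([0.45918656, 0.1284656 , 0.07133583]), np.float64(0.005190396386370955))
case [[0.647, 0.161, 0.096], [0.602, -0.073, 0.096], [0.478, -0.048, 0.096], [0.522, 0.187, 0.096]]
hand_eye [[0.001, -0.962, -0.272, 0.069], [1.0, 0.0, 0.0, -0.001], [-0.0, -0.272, 0.962, -0.128], [0.0, 0.0, 0.0, 1.0]]
```

Run:
```python
from h import *
Y=-np.pi/2-.19
for i,p in enumerate([(.46,.06,.25),(.46,.0,.25)]):
    manip.movep(p,down(Y)); wrist(f"L{i}")
for i,p in enumerate([(.465,-.33,.22),(.465,-.38,.22)]):
    manip.movep(p,down(-np.pi/2)); wrist(f"S{i}")
print(manip.current_t(),manip.current_joints().round(2) if hasattr(manip.current_joints(),'round') else manip.current_joints())
a=[cv2.imread(f"pics/{n}.png") for n in("L0","L1","S0","S1")]
cv2.imwrite("pics/m1.png",cv2.resize(np.vstack([np.hstack(a[:2]),np.hstack(a[2:])]),(800,600),interpolation=cv2.INTER_AREA))
```

```text
4.6417 [-0.81  0.5   1.35  0.    1.3   0.76]
```

View pics/m1.png

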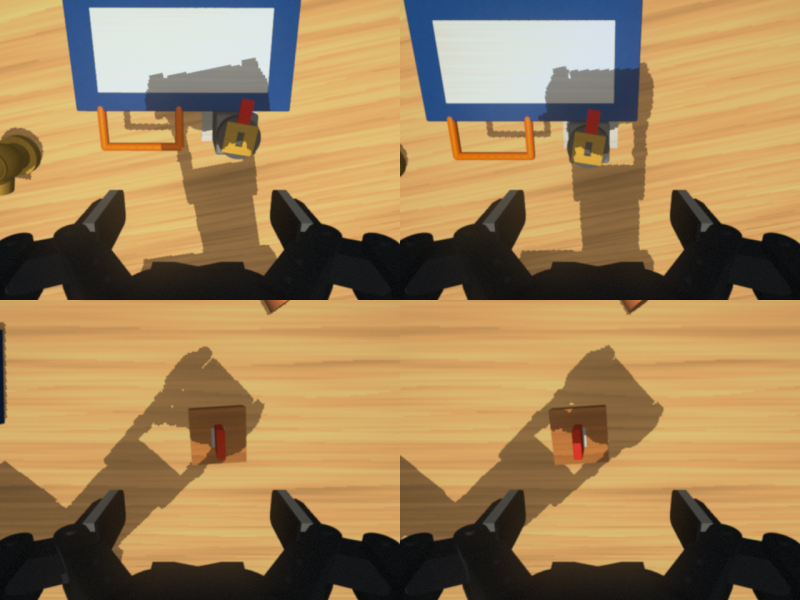

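The montage, at 0.625 scale, shows the bar, lock and slot in L0 at bar (142,147) and slot (239,139), and in L1 at bar (490,155) and slot (589,146). In S0 and S1 the key bow is seen near (220,440) and (578,445). I'll enlarge these areas.

Run:
```python
from h import *
C={n:pickle.load(open(n+".pkl","rb")) for n in("L0","L1","S0","S1")}
o={"L0":(330,140),"L1":(250,150),"S0":(290,150),"S1":(220,150)}
t=[cv2.resize(C[n]["pixels"][y:y+125,x:x+130] if 0 else C[n]["pixels"][y:y+100,x:x+133],(399,300),interpolation=cv2.INTER_CUBIC) for n,(x,y) in {"L0":(330,170),"L1":(240,180),"S0":(290,165),"S1":(220,165)}.items()]
cv2.imwrite("pics/m2.png",np.vstack([np.hstack(t[:2]),np.hstack(t[2:])]))
for n in C:
    c=C[n]
    print(n,"red",[(b[0],b[1],np.round(b[2][2])) for b in blobs(red(c),60)])
    print("  orange",[(b[0],b[1]) for b in blobs(mask(c,(7,200,150),(16,255,255)),200)])
```

```text
L0 red [([392.7, 178.4], [379, 158, 28, 41, 790], np.float64(12.0))]
  orange [([217.7, 221.5], [157, 171, 136, 70, 2143])]
L1 red [([307.8, 194.6], [296, 175, 25, 40, 740], np.float64(8.0))]
  orange [([147.5, 235.4], [76, 188, 139, 68, 2596])]
S0 red [([352.2, 226.5], [343, 199, 18, 56, 726], np.float64(87.0))]
  orange []
S1 red [([283.9, 227.2], [275, 199, 18, 56, 780], np.float64(86.0))]
  orange []
```

View pics/m2.png

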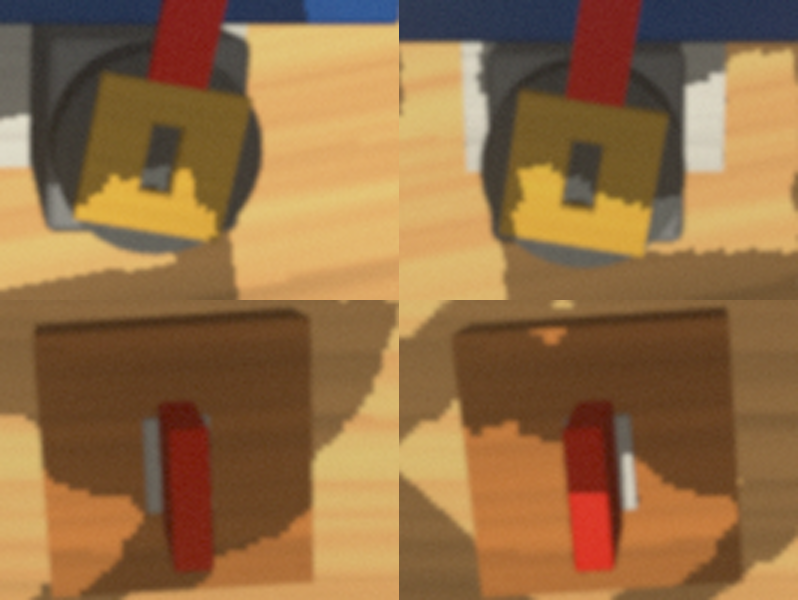

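Enlarged, the slot mouth centre is at (384.2,223) in L0 and (301.2,238.4) in L1. The bow's top-face centre is at (353.5,231.7) in S0 and (284,232) in S1, and the bow runs nearly along world x.

Run:
```python
from h import *
C={n:pickle.load(open(n+".pkl","rb")) for n in("L0","L1","S0","S1")}
L0,L1,S0,S1=[C[n] for n in C]
f=lambda q,o:np.array(q)/3+o
a=f([(154,124),(184,129),(171,194),(141,189)],(330,170)); b=f([(172,142),(204,147),(195,208),(163,204)],(240,180))
x,e=tri([(L0,a.mean(0)),(L1,b.mean(0))]);print("slot",x.round(4),e)
A=f([(105,72),(250,97),(215,242),(77,218)],(330,170));B=f([(120,90),(270,115),(244,258),(98,235)],(240,180))
x,e=tri([(L0,A.mean(0)),(L1,B.mean(0))]);print("barrel",x.round(4),e)
for c,q,n in((L0,a,'s'),(L1,b,'s'),(L0,A,'b'),(L1,B,'b')):
    w=np.array([plane(c,p,.104)[:2] for p in q]);u=(w[0]+w[1]-w[2]-w[3])/2;print(n,"ctr",w.mean(0).round(4),"len",np.linalg.norm(u),"wid",np.linalg.norm((w[1]+w[2]-w[0]-w[3])/2),"long ang",np.arctan2(u[1],u[0]))
a=f([(168,130),(207,127),(213,270),(174,273)],(290,165));b=f([(168,130),(211,130),(214,271),(176,273)],(220,165))
x,e=tri([(S0,a.mean(0)),(S1,b.mean(0))]);print("bow top",x.round(4),e)
for c,q in((S0,a),(S1,b)):
    w=np.array([plane(c,p,.074)[:2] for p in q]);u=(w[0]+w[1]-w[2]-w[3])/2;print("ctr",w.mean(0).round(4),"len",np.linalg.norm(u),"wid",np.linalg.norm((w[1]+w[2]-w[0]-w[3])/2),"ang",np.arctan2(u[1],u[0]))
E_=[]
for c in(L0,L1):
    m=cv2.morphologyEx(mask(c,(7,180,100),(18,255,255)),cv2.MORPH_OPEN,np.ones((1,45),np.uint8))
    bl=max(blobs(m,50),key=lambda b:b[1][4]);bx=cv2.boxPoints(bl[2]);bx=bx[np.argsort(bx[:,0])];E_.append((bx[:2].mean(0),bx[2:].mean(0)));print(bl[1],E_[-1])
for k in(0,1): print("barend",tri([(L0,E_[0][k]),(L1,E_[1][k])]))
# case front upper edge & side: white panel corners
for c in(L0,L1):
    m=mask(c,(100,120,50),(125,255,255));bl=max(blobs(m,500),key=lambda b:b[1][4])
    ys=[];xs=[]
    for xx in range(130,300,10):
        r=np.where(m[:,xx])[0]
        if len(r):xs.append(xx);ys.append(r.max())
    w=np.array([plane(c,(xx,yy),.09)[:2] for xx,yy in zip(xs,ys)]);p=np.polyfit(w[:,1],w[:,0],1);print("front edge x=%.4f*y+%.4f"%tuple(p))
```

```text
slot [0.4557 0.0112 0.105 ] 4.819113457872227e-05
barrel [0.456  0.0113 0.1048] 0.0001699695361222965
s ctr [0.4554 0.0111] len 0.016166150148335483 wid 0.0073574353473265415 long ang -0.3368737151055369
s ctr [0.4553 0.0113] len 0.015644668053327124 wid 0.00782926352921227 long ang -0.3431357791945469
b ctr [0.4556 0.0112] len 0.03625619619347758 wid 0.034729311784271494 long ang -0.35286100698841166
b ctr [0.4552 0.0114] len 0.03674103166991126 wid 0.036320048483293295 long ang -0.36240731095057876
bow top [ 0.4623 -0.3556  0.0692] 0.00019391033322600567
ctr [ 0.4635 -0.3551] len 0.03572869783195238 wid 0.009429322605267427 ang 0.06824448563498586
ctr [ 0.4631 -0.356 ] len 0.03539831527109521 wid 0.009776241070174331 ang 0.015805564848128794
[161, 229, 133, 12, 1537] (array([161. , 234.5], dtype=float32), array([293. , 234.5], dtype=float32))
[84, 244, 132, 12, 1551] (array([ 83.999985, 249.5     ], dtype=float32), array([214.99995, 249.5    ], dtype=float32))
barend (array([0.47594375, 0.17535538, 0.09489258]), np.float64(2.045291199086176e-06))
barend (array([0.45674005, 0.07836832, 0.09353093]), np.float64(0.0001418656181036435))
front edge x=-0.7234*y+0.6312
front edge x=-0.4229*y+0.5480
```

The measurements check out:
- Slot: (0.4554, 0.0112), height 0.105, long side at -0.35.
- Case yaw: -0.196, so the lock sits at about 0.15.
- Bar: 99 mm over its arms at z = 0.094.
- Bow top: 0.07.

Joint 6 needs the half-turned grasp to have room for the quarter turn. Grasping the key now.

Run:
```python
from h import *
k=np.array([.4633,-.3556]); yg=np.pi/2+.04
manip.movep([*k,.17],down(yg)); print(manip.current_joints()); wrist("S2")
manip.grip(.55); manip.movel([*k,.054],vel=.08); print("down",manip.current_wrist_force())
manip.grip(0); print("open",manip.current_opening(),manip.current_grip_force(),manip.current_wrist_force(),manip.current_position())
manip.movel([*k,.125],vel=.08); print(manip.current_opening(),manip.current_wrist_force())
manip.movep([.4554,.0112,.215],down(np.pi/2-.35)); manip.hold(.3); wrist("H0")
print(manip.current_joints(),manip.current_position(),manip.current_opening(),manip.current_t(),manip.current_wrist_force())
```

```text
[-7.85687347e-01  5.14974327e-01  1.46550134e+00 -1.19605404e-05
  1.16098329e+00 -2.39623039e+00]
down [-0.06841753  0.61179264  0.40157334]
open 0.10282280745581485 58.730342388153076 [-0.1688877   0.88847006  2.60648381] [ 0.46346229 -0.35574743  0.05434546]
0.1054244187158139 [-0.13515372  0.00976457  0.47194212]
[-1.44728992e-01  2.45479047e-01  1.75245445e+00 -5.01431268e-05
  1.14391915e+00 -1.36484230e+00] [0.45549168 0.01080636 0.21484671] 0.10496555894352799 12.6333 [ 0.4478077   0.55052582 -1.09701328]
```

View pics/H0.png

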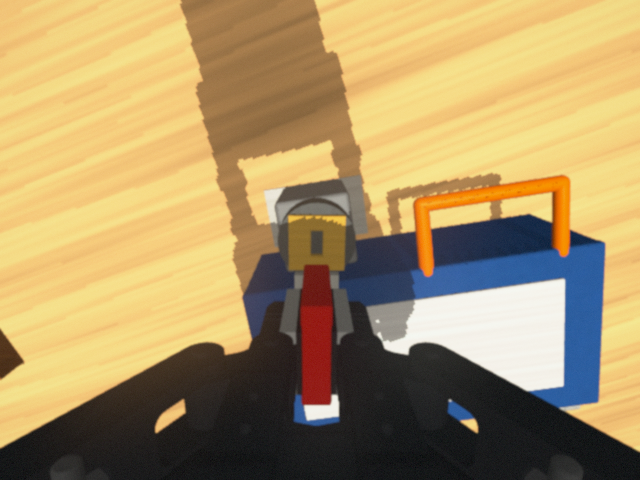

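The hand view shows the key held upright. The slot is at about (317,243), the bow spans columns 301–331 and rows 265–404, and both are aligned. I'll compare slot and key in this one view.

Run:
```python
from h import *
c=pickle.load(open("H0.pkl","rb"));p=c["pixels"]
H=np.linalg.inv(c["hand_eye"])
def proj(q): v=c["mtx"]@(H[:3,:3]@q+H[:3,3]);return (v[:2]/v[2]).round(1)
for dx in(-.002,0,.002): print(dx,"endlow",proj([.018+dx,0,.020]),"top near",proj([.018+dx,0,-.02]),"far top",proj([-.018+dx,0,-.020]))
m=red(c);
for r in(270,275,280,285,290,300,320,340,360,380,400): x=np.where(m[r])[0];print(r,x.min(),x.max(),p[r,316])
rr=np.where(m[:,316])[0];print("rows",rr.min(),rr.max())
g=cv2.cvtColor(p,cv2.COLOR_BGR2GRAY)[215:272,285:350]
mm=(g<85).astype(np.uint8)*255
for b in blobs(mm,30): print(np.array(b[0])+[285,215],b[1],b[2][2])
print(g[28,15:50]); print(g[:,32])
cv2.imwrite("pics/slot.png",cv2.resize(p[210:290,280:360],(600,600),interpolation=cv2.INTER_CUBIC))
```

```text
-0.002 endlow [314.5 268.8] top near [314.  313.8] far top [314.1 413.3]
0 endlow [314.5 264.1] top near [314.  307.8] far top [314.1 408.2]
0.002 endlow [314.5 259.4] top near [314.  301.7] far top [314.1 403. ]
270 304 328 [ 27  32 110]
275 304 328 [ 26  31 109]
280 304 328 [ 19  24 106]
285 303 329 [ 18  25 106]
290 302 330 [ 22  27 110]
300 301 331 [ 15  19 105]
320 300 332 [ 19  25 150]
340 301 331 [ 18  27 149]
360 301 331 [ 23  23 148]
380 302 330 [ 26  32 149]
400 302 329 [ 24  31 147]
rows 265 403
[320.1 256.2] [0, 8, 65, 49, 579] 0.0
[316.3 242.4] [26, 16, 12, 24, 277] 90.0
[110 111 115 112 111 110 114 112 111 104  94  78  69  66  66  69  69  68
  65  64  70  69  86  98 108 110 108 110 112 110 110 110 109 110 112]
[134 169 187 163 126 111 109 108 110 109 110 112 114 110 108  96  79  70
  67  69  68  67  66  65  64  68  69  64  68  67  66  66  67  66  69  64
  70  68  71  79  89  99 102 108 110 107 110 105 102  84  64  56  54  51
  55  54  50]
```

View pics/slot.png

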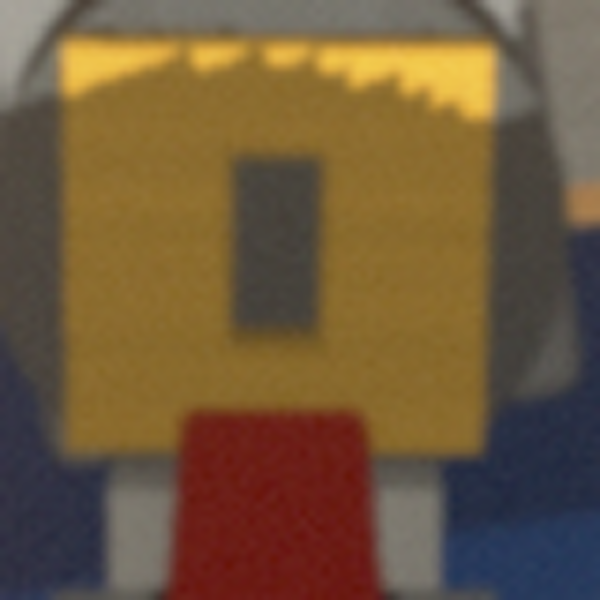

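Across the slot the alignment is within about 0.2 mm, and along it within about 1 mm. I'll lower the key by feel, with a small search if it lands on the rim.

Run:
```python
from h import *
ux=np.array([-np.cos(.35),np.sin(.35)]);uy=np.array([np.sin(.35),np.cos(.35)])
b=np.array([.4554,.0112])+.0005*ux
manip.movel([*b,.153],vel=.08); manip.hold(.2); F0=np.array(manip.current_wrist_force()); print("F0",F0)
offs=[(0,0),(1,0),(-1,0),(0,.7),(0,-.7),(1,.7),(1,-.7),(-1,.7),(-1,-.7),(2,0),(-2,0),(0,1.4),(0,-1.4)]
done=False
for o in offs:
    p=b+(o[0]*ux+o[1]*uy)*.001
    manip.movel([*p,.150],vel=.03)
    z=.150
    while z>.142:
        z-=.001; manip.movel([*p,z],vel=.02); F=np.array(manip.current_wrist_force())-F0
        if F[2]>8: break
    print(o,round(z,4),F.round(1),np.round(manip.current_position(),4),round(manip.current_t(),1))
    if F[2]<=8: done=True;break
print(done)
```

```text
F0 [ 0.2414715  -0.94111146 -1.87836778]
(0, 0) 0.142 [-0.4  1.2  0.9] [0.4549 0.0114 0.1419] 16.0
True
```

Run:
```python
from h import *
b=np.array([.4549,.0114]); F0=np.array([.24,-.94,-1.88]); z=.142
while z>.1262:
    z-=.001; manip.movel([*b,z],vel=.03); F=np.array(manip.current_wrist_force())-F0
    if F[2]>10: break
manip.hold(.3); print("home",z,F.round(1),np.round(manip.current_position(),4),manip.current_opening())
z=manip.current_position()[2]
if z<.1305:
    M0=manip.current_ft_torque()[2]
    a=-.35
    while a>-1.95:
        a-=.1; manip.movel([*b,z],down(np.pi/2+a),vel=.05); M=manip.current_ft_torque()[2]-M0; f=np.array(manip.current_wrist_force())-F0
        print(round(a,2),round(M,3),f.round(1),round(manip.current_t(),1))
        if a<-1.6 and abs(M)>.35 or np.linalg.norm(f)>35: break
    wrist("T0")
```

```text
home 0.12699999999999997 [-3.7  0.4 15.4] [0.4551 0.0114 0.1282] 0.10850173711618268
-0.45 -0.038 [-1.4  0.6  6. ] 20.3
-0.55 0.021 [-1.6  0.2  6.5] 20.6
-0.65 0.002 [-1.9 -0.3  7.2] 20.8
-0.75 0.044 [-2.5  0.3  6.7] 21.1
-0.85 0.025 [-2.   2.   7.4] 21.3
-0.95 -0.003 [-0.5  1.4  6.3] 21.6
-1.05 0.014 [-1.   2.7  6.9] 21.8
-1.15 0.01 [0.2 2.5 6.1] 22.1
-1.25 -0.02 [0.5 3.8 5.9] 22.3
-1.35 0.041 [2.7 4.2 5.4] 22.6
-1.45 0.011 [3.  5.8 5.5] 22.8
-1.55 0.019 [3.7 4.5 5.7] 23.1
-1.65 0.042 [3.8 4.2 5.6] 23.3
-1.75 0.05 [3.9 5.6 5.3] 23.6
-1.85 0.036 [4.6 4.5 4.8] 23.8
-1.95 0.22 [3.  4.6 3.8] 24.1
```

Run:
```python
from h import *
manip.grip(.4); p=manip.current_position(); manip.movel([p[0],p[1],.215],vel=.12)
manip.movep([.44,.06,.27],down(np.pi/2-.196)); manip.hold(.1); wrist("V0")
print(manip.current_t(),manip.current_joints())
```

```text
26.95 [-3.75734417e-02  1.72217723e-01  1.68637304e+00 -4.08738985e-05
  1.28344419e+00 -1.41170861e+00]
```

View pics/V0.png

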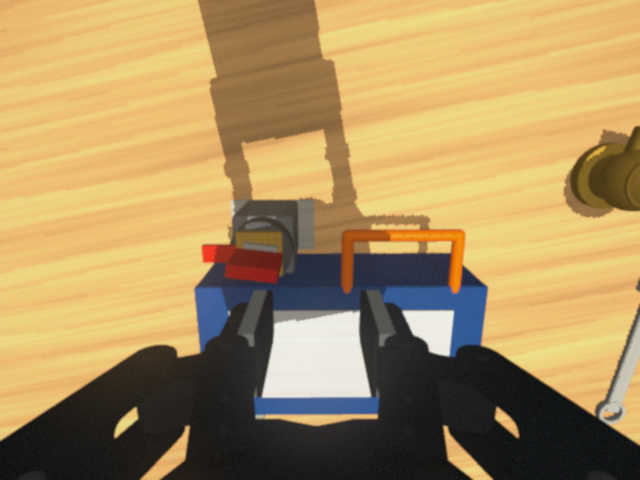

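The view shows the tongue at (217,253), along the case front and clear of the lid. The key stays in the lock with its bow at (254,265). The bar runs from (345,236) to (463,236). Next is the handle.

Run:
```python
from h import *
c=pickle.load(open("V0.pkl","rb"))
m=cv2.morphologyEx(mask(c,(7,180,100),(18,255,255)),cv2.MORPH_OPEN,np.ones((1,45),np.uint8))
bl=max(blobs(m,50),key=lambda b:b[1][4]);x,y,w,h,_=bl[1];e=[plane(c,(u,y+h/2-.5),.092) for u in(x,x+w-1)]
q=np.mean(e,0);print(bl[1],np.round(e,4).tolist(),q)
L=[pickle.load(open(n+".pkl","rb")) for n in("L0","L1")]
g=(plane(L[0],(227,234.5),.092)+plane(L[1],(149.5,249.5),.092))/2;print("L",g)
b=((g+q)/2)[:2];print("bar",b)
np.save("bar.npy",b)
o=down(-.196)
manip.movep([*b,.19],o); manip.grip(.38); F0=np.array(manip.current_wrist_force())
manip.movel([*b,.087],vel=.08); print("down",np.array(manip.current_wrist_force())-F0)
manip.grip(0); print(manip.current_opening(),manip.current_grip_force(),np.array(manip.current_wrist_force())-F0,manip.current_position(),manip.current_t())
wrist("G0")
cx=np.array([np.cos(.196),-np.sin(.196)]);H=b+.169*cx
for t in np.arange(0,1.87,.2):
    a=t+.024;P=[*(H-.169*np.cos(a)*cx),.088+.169*np.sin(a)-.005];print(round(t,1),np.round(P,3),manip.ik(P,o) is not None)
print(manip.ik([P[0],P[1],P[2]+.09],o) is not None)
```

```text
[342, 230, 123, 11, 1307] [[0.4562, 0.0788, 0.092], [0.4755, 0.1757, 0.092]] [0.46584136 0.12726333 0.092     ]
L [0.46588781 0.12783983 0.092     ]
bar [0.46586458 0.12755158]
down [ 0.03298561 -0.13135215 -1.74943659]
0.09109292571916508 58.473259806632996 [ 0.42454478 -0.97889851  1.8690301 ] [0.46632021 0.12754763 0.08745597] 30.4583
0.0 [0.466 0.128 0.087] True
0.2 [0.47  0.127 0.121] True
0.4 [0.481 0.125 0.153] True
0.6 [0.497 0.121 0.182] True
0.8 [0.519 0.117 0.207] True
1.0 [0.545 0.112 0.227] True
1.2 [0.575 0.106 0.242] True
1.4 [0.607 0.099 0.25 ] True
1.6 [0.64  0.093 0.252] True
1.8 [0.673 0.086 0.247] True
True
```

Run:
```python
from h import *
b=np.array(manip.current_position())[:2];o=down(-.196)
cx=np.array([np.cos(.196),-np.sin(.196)]);H=b+.169*cx
F0=np.array(manip.current_wrist_force())
for i,t in enumerate(np.arange(.06,1.861,.06)):
    a=t+.024;P=[*(H-.169*np.cos(a)*cx),.088+.169*np.sin(a)-.005]
    manip.movel(P,vel=.05); F=np.array(manip.current_wrist_force())-F0
    if i%3==0 or t>1.7: print(round(t,2),F.round(1),round(manip.current_ft_torque()[1],2),round(manip.current_opening(),3),round(manip.current_t(),1))
    if np.linalg.norm(F)>35: print("STOP",t,F);break
wrist("O0")
s=manip.capture("scene");cv2.imwrite("pics/sc1.png",s["pixels"])
```

```text
0.06 [ 1.   1.6 -6.6] -0.06 0.092 30.9
0.24 [-2.5  2.6 -5.7] 0.62 0.094 31.9
0.42 [-5.8  3.7 -5.6] 1.2 0.09 33.0
0.6 [-10.7   4.7   2. ] 1.63 0.09 34.0
0.78 [-13.9   5.1   7.5] 2.32 0.092 35.1
0.96 [-15.2   2.9  16.7] 2.53 0.091 36.1
1.14 [-7.5  2.9 12. ] 1.54 0.091 37.2
1.32 [-4.4  3.4  6.6] 1.01 0.089 38.2
1.5 [-2.3  4.1  3.6] 0.82 0.088 39.3
1.68 [2.  3.8 1.1] -0.23 0.091 40.3
1.74 [1.6 6.1 3.7] 0.02 0.093 40.7
1.8 [ 2.9  5.8 -1.6] -0.44 0.092 41.0
1.86 [-10.    7.4   7.7] 1.74 0.088 41.4
```

View pics/sc1.png

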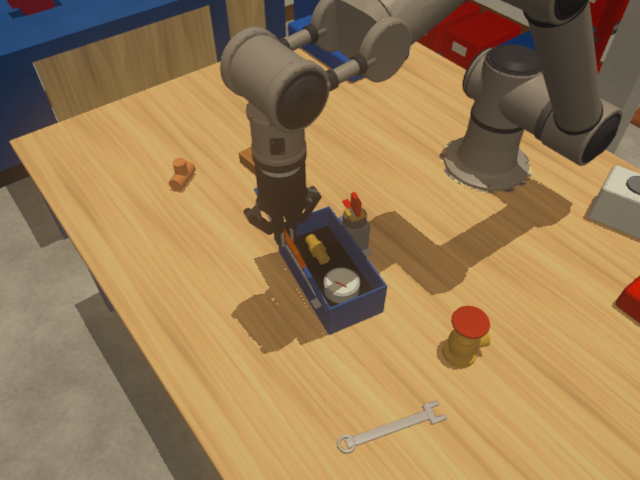

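The scene view shows the lid standing open past vertical at about (300,265), the key in the lock at (355,207), and the bystanders in place. The force at 1.86 shows it pressing on its stop, so I'll release and retreat.

Run:
```python
from h import *
manip.grip(.35); p=np.array(manip.current_position()); F=manip.current_wrist_force()
print(p,F)
manip.movel([p[0],p[1],p[2]+.09],vel=.08); print(manip.current_wrist_force())
manip.movep([.35,-.2,.35],down(-.196)); manip.hold(.5)
s=manip.capture("scene");t=manip.capture("top")
cv2.imwrite("pics/fin.png",np.hstack([cv2.resize(s["pixels"][160:360,210:410],(400,400)),cv2.resize(t["pixels"][190:310,240:360],(400,400))]))
print(manip.current_t(),manip.current_wrist_force())
```

```text
[0.68338391 0.08364676 0.24280154] [ 0.00766335  0.38544729 -0.1174627 ]
[ 0.69059127 -0.02170826 -0.23801152]
45.2833 [ 0.40198596  0.14640115 -0.16621241]
```

View pics/fin.png

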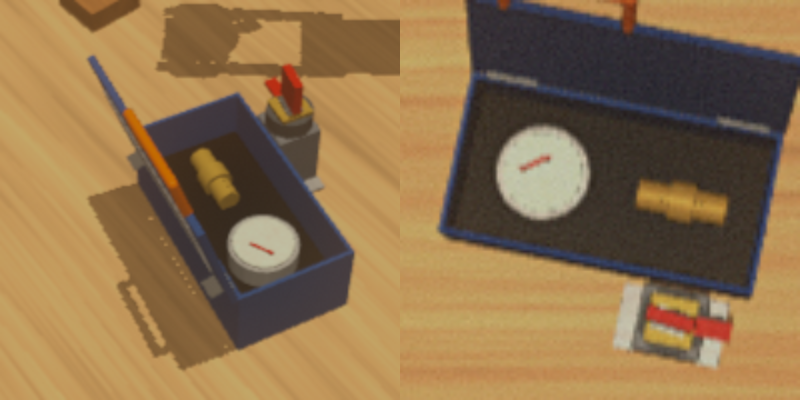

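The final views show the lid resting open, leaning back past vertical. The key is upright in the lock, and the tongue lies along the case front at (712,328) in the right half. I'm handing in.

```bash
python3 -c "
from plant import manip
print(manip.sign_off())"
```

```text
the job is handed in; nothing more can be done
None
```

The job is handed in, with no verdict returned: the key is home in the lock and turned to its stop, the lid was eased open and rests on its stop, and the last pictures show the arm clear and the bystanders where they were.

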